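Unpin the sample carrier and load it

ROBOT

A 6-joint arm with a two-finger parallel gripper is mounted at the origin on a cart in front of the work surface, level with it; the furniture and walls round the work are solid. World frame = base frame: x ahead of the robot, y to its left, z up, the work surface at z = 0. Lengths are in m, angles in rad, forces in N, time in s.
With the tool pointing down it reaches from about 0.325 to 0.875 m from the base axis. Payload 4.4 kg.
Tool frame: the origin (TCP) lies midway between the tips of the shut fingers; the grasp point (between the pads) lies 19 mm behind it; z points along the fingers, y is the line along which they close (so a half turn about z gives the same grasp; the last joint's range is limited). The gripper opens to 85 mm and grips with 20 to 120 N. Pads are 22 mm wide; open, the fingers measure 114 mm over their backs; the gripper's body (76 mm by 85 mm) begins 54 mm behind the grasp point. The pads swing forward as they close: fully open they stand 13 mm farther back than shut.
Start: joints at [-1.337, 0.207, 1.542, -0, 1.393, -0.15], TCP at [0.216, -0.533, 0.231] pointing down, gripper open.
Joint ranges: [-2.73, 2.73], [-0.86, 2.22], [0.23, 2.46], [-1.11, 4.25], [0.08, 2.63], [-2.82, 2.82]. Speed limits (rad/s): [2.79, 2.79, 3.14, 3.14, 3.14, 3.14].

INTERFACE

Orientations are given as [roll, pitch, yaw] about the fixed x, y, z axes, in that order (R = Rz(yaw) Ry(pitch) Rx(roll)).
In Python, from bench import r, solver, optics, ticket gives the robot as it stands. Calls block until the motion is done:
- r.move_pose(position, orientation): joint-space move of the TCP to a pose.
- r.move_l(position, velocity=0.15, rot=None, stop_force=None): straight line of the TCP; rot=None keeps the orientation; velocity is the mean speed in m/s. With stop_force (N) it stops when the force on the tool has changed by that much, and returns True; else False.
- r.move_j(angles): joint-space move.
- r.set_gripper(opening, effort=None): finger opening in m; effort is the grip in N (None keeps the last); returns when the fingers have stopped.
- r.sleep(seconds).
- solver.ik(position, orientation): joint angles nearest the present ones, or None.
- optics.capture(name): name is "side" or "top" or "wrist"; returns (picture, depth): 400x640x3 uint8, blue, green, red; 400x640 float32, m along the optical axis (not along the pixel's ray), 0 where there is no reading.
- optics.get_calibration(name): a dict with "vfov" (degrees; the focal length in pixels is half the picture's height over the tangent of half this angle, whatever the lens; pixels are square), "cx", "cy" (the principal point, pixels), "R" (3x3) and "t" (3): a world point X has camera coordinates R X + t; the wrist camera has in their place "tool_from_camera" (4x4, takes a point from camera to tool coordinates, whose origin is the TCP and whose axes are the flange's). Camera axes: x right, y down, z forward; pixel columns grow to the right and rows downward; lengths in m; the calibration is good to about 2 mm. A picture is of the moment at which its call begins: read the wrist's pose just before it. get_calibration takes no time and is no camera call.
A pose or a line that the arm cannot do raises r.PlanningError and nothing moves.
- ticket.close_job(): hands the job in; it is judged then, once.
Readings, each from a call of its own:
- r.read_clock(): time.
- r.read_joint_pos(): joint angles.
- r.read_dq(): joint speeds.
- r.read_effort(): joint torques, N m.
- r.read_tool_pos(): TCP position.
- r.read_tcp_rot(): TCP orientation.
- r.read_ft_force(): force on the tool from outside, world axes, zero at the start.
- r.read_torque(): the same for the moment, N m.
- r.read_gripper_width(): finger opening in m.
- r.read_gripper_force(): force on a finger pad.
Only numpy, scipy, OpenCV 4.12 (cv2) and the standard library are available. Lean on these libraries where they do the work, as an engineer would, in place of code of your own. Each camera call takes 0.05 s, during which the arm holds its last target. There are 200 camera calls.

TASK

Pull the red index plunger on the dock up, twist it so that it stays latched open, slide the white sample carrier out of the dock, keeping it level, and set it down in the middle of the black mat, its long sides along the mat's long sides (either way round). Then lift every sample jar out of the yellow bin and stand it upright inside the carrier's fence, and twist the plunger back so that its pin springs fully down again. Leave the other things on the bench undisturbed.

Things in the scene. Friction and masses are not known exactly. Their poses are not given: they have to be found in the camera images.
- dock: Fixed aluminium dock. Origin: on the bench under the docked carrier's centre; axes as the docked carrier's. Plate 150 (x) x 195 (y -70 to 125) mm, top at 8 mm, carrier on it. Lipped side guides (x +-54 to +-70, y 20 to 85, top 23 mm; play 2.5 mm sideways, 4 up) and a bridge (x +-40, y 87 to 113, top 28 mm). The carrier slides out only along the dock's -y; after 75 mm it is clear to lift.
- knob_grip (a point): Point in the red wing knob on the plunger's vertical axis (dock x 0, y 97 mm); moves with the knob, 66 mm above the bench when home. Wing: 40 mm along this point's x, 14 mm thick along its y, from 18 mm below to 8 mm above this point. The brass latch shoulders under it (24 x 26 mm) end 24 mm below this point when home.
- plunger (a joint): Height of the plunger, m: 0 home (pin through the carrier's tongue), 0.015 upper stop. A spring pulls it down: 5 N home, 9 N at 0.013. Below 0.010 a cross pin sits in a slot and the knob turns only about 0.2 rad; above 0.0105 it turns freely. Latched it rests at 0.010, its pin 4 mm clear of the carrier.
- knob (a joint): Turn of the knob, rad: 0 home, grows counter-clockwise seen from above, stop at 1.57. Let go beyond 0.8 it stays latched on the shoulders; turned back below 0.15 the cross pin drops into the slot and the plunger springs home. Friction 0.02 N m.
- carrier: White sample carrier, 0.30 kg, origin at the centre of its underside, z up. Plate 120 (x) x 164 (y) x 6 mm, jars stand on its top at z = 6 mm; fence round it, inner half-widths 47 (x) and 76 (y) mm, 3 mm thick, up to z = 32 mm. Tongue with the pin's hole at y = 82 to 112 mm (x +-25).
- carrier_grip (a point): Point in the carrier's upright blue grip tab, 58 mm above its underside on its centre. Tab: 40 mm along x, 12 mm thick along y, from the plate up to 68 mm above the underside.
- mat: Black rubber mat fixed on the bench, 150 (x) x 220 (y) x 3 mm, origin at the centre of its underside.
- bin: Yellow open bin fixed on the bench, outside 120 (x) x 240 (y) x 34 mm high, walls and floor 3 mm, origin at the centre of its underside.
- jar_0: Round sample jar with a white screw cap, 38 mm diameter, 44 mm high (cap: the top 14 mm), 70 g, heavy foot; origin at the centre of its underside, z up. May be absent (None). Starts upright in the bin, its top then 13 mm above the bin's rim.
- jar_1: Round sample jar with a red screw cap, 38 mm diameter, 44 mm high (cap: the top 14 mm), 70 g, heavy foot; origin at the centre of its underside, z up. May be absent (None). Starts upright in the bin, its top then 13 mm above the bin's rim.
- jar_2: Round sample jar with a green screw cap, 38 mm diameter, 44 mm high (cap: the top 14 mm), 70 g, heavy foot; origin at the centre of its underside, z up. May be absent (None). Starts upright in the bin, its top then 13 mm above the bin's rim.
- jar_3: Round sample jar with a blue screw cap, 38 mm diameter, 44 mm high (cap: the top 14 mm), 70 g, heavy foot; origin at the centre of its underside, z up. May be absent (None). Starts upright in the bin, its top then 13 mm above the bin's rim.
- yellow_cup: Bystander: sample cup with yellow lid, 56 x 56 x 58 mm, origin at centre of underside.
- tape_roll: Bystander: roll of tape lying flat, 98 x 96 x 25 mm, origin at centre of underside.
- culture_dish: Bystander: closed culture dish, 94 mm diameter, 16 mm high, origin at centre of underside.

How it is judged:
On the way, in this order (a step that is already met when the one before it is completed fails the run):
1. the plunger is pulled up and twisted, and stays latched open by itself (value of joint plunger above 0.008 m and value of joint knob above 0.7 rad and contact force between the fingers and plunger below 0.2 N), for 0.2 s.
2. the carrier stands on the mat, let go (horizontal distance between carrier and mat below 0.035 m and angle between the y axis of carrier and the y axis of mat, either way round below 0.22 rad and z of carrier in the frame of mat between 0.001 and 0.007 m and angle between carrier's own z axis and vertical below 0.06 rad and contact force between the fingers and carrier below 0.2 N), for 0.2 s.
At the end, for the whole second after the job is handed in: The carrier lies flat on the mat, its centre within 35 mm of the mat's and its long sides within 0.22 rad of the mat's; every jar present stands upright (within 0.12 rad) on the carrier's plate inside the fence, at rest; the plunger is home (below 3 mm, turned less than 0.3 rad) (horizontal distance between carrier and mat below 0.035 m and angle between the y axis of carrier and the y axis of mat, either way round below 0.22 rad and z of carrier in the frame of mat between 0.001 and 0.007 m and angle between carrier's own z axis and vertical below 0.06 rad and linear speed of each of carrier, jar_0, jar_1, jar_2, jar_3 below 0.02 m/s and value of joint plunger below 0.003 m and value of joint knob below 0.3 rad and x of jar_0 in the frame of carrier between -0.033 and 0.033 m and y of jar_0 in the frame of carrier between -0.062 and 0.062 m and z of jar_0 in the frame of carrier between 0.003 and 0.01 m and angle between each of jar_0, jar_1, jar_2, jar_3's own z axis and vertical below 0.12 rad and x of jar_1 in the frame of carrier between -0.033 and 0.033 m and y of jar_1 in the frame of carrier between -0.062 and 0.062 m and z of jar_1 in the frame of carrier between 0.003 and 0.01 m and x of jar_2 in the frame of carrier between -0.033 and 0.033 m and y of jar_2 in the frame of carrier between -0.062 and 0.062 m and z of jar_2 in the frame of carrier between 0.003 and 0.01 m and x of jar_3 in the frame of carrier between -0.033 and 0.033 m and y of jar_3 in the frame of carrier between -0.062 and 0.062 m and z of jar_3 in the frame of carrier between 0.003 and 0.01 m); the robot touches nothing.
It fails at once if a bystander (yellow-lidded cup, tape roll, culture dish) is moved by more than 30 mm (distance of any of yellow_cup, tape_roll, culture_dish from where it was at the start of the episode above 0.03 m).
It fails at once if the carrier is tipped by more than 0.5 rad (angle between carrier's own z axis and vertical above 0.5 rad).
Of jar_0, jar_1, jar_2, jar_3 only 3 to 4 are there at a start; the rules pass over those that are not, and their reading is None.
At some moment in a run one of jar_0, jar_1, jar_2, jar_3 may be knocked a few centimetres aside while the robot is not near it.
It also fails if it takes over 200 s, if anything falls off the work surface, if the arm or the gripper's body presses on something with over 40 N, if the wrist force passes 120 N, or if a joint passes its speed limit or range.

## Working session

There is one attempt and no reset: what is moved stays moved. The work goes in short steps, each a Python script; the robot and the scene stay as the last script left them, time stands still between calls to the robot, and variables do not carry over. Pictures are saved under pics/ and viewed, at most 14 in all, crops included, and the job is handed in when it is done.

```bash
ls; mkdir -p pics
python3 - <<'E'
from bench import r,solver,optics,ticket
import cv2,numpy as np
for n in ["top","side"]:
    p,d=optics.capture(n); cv2.imwrite(f"pics/{n}0.png",p); np.save(f"pics/{n}0.npy",d)
    c=optics.get_calibration(n); print(n,c)
print(optics.get_calibration("wrist"),r.read_tcp_rot(),r.read_clock())
E
```

```text
pics
top {'vfov': 51.88639299476652, 'cx': 317.8554569899638, 'cy': 193.85048236598527, 'R': array([[ 0.00965117, -0.99989883, -0.01044905],
       [-0.99844261, -0.00906186, -0.05504754],
       [ 0.05494729,  0.01096405, -0.99842906]]), 't': array([0.08911673, 0.53503806, 1.41328346])}
side {'vfov': 46.94834884765755, 'cx': 322.0154209438708, 'cy': 206.8395365180283, 'R': array([[ 0.99971482,  0.00107598, -0.02385636],
       [-0.02191418, -0.35563801, -0.93436683],
       [-0.00948959,  0.93462316, -0.35551301]]), 't': array([-0.53302174,  0.09811452,  1.57604852])}
{'vfov': 65.11467357834125, 'cx': 317.214367218846, 'cy': 195.58758252186334, 'tool_from_camera': array([[ 7.06147115e-04, -9.65659591e-01, -2.59809653e-01,
         6.56053950e-02],
       [ 9.99999747e-01,  6.59901159e-04,  2.65221299e-04,
         3.86385241e-04],
       [-8.46648000e-05, -2.59809775e-01,  9.65659813e-01,
        -1.42891344e-01],
       [ 0.00000000e+00,  0.00000000e+00,  0.00000000e+00,
         1.00000000e+00]])} [-3.13951882e+00 -2.79706281e-04  3.84806427e-01] 0.1
```

View pics/top0.png

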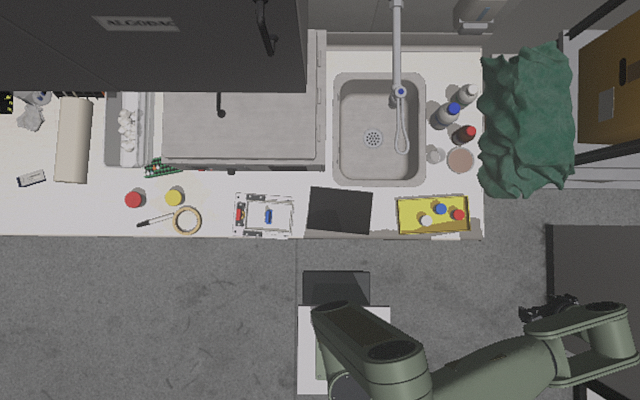

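View pics/side0.png

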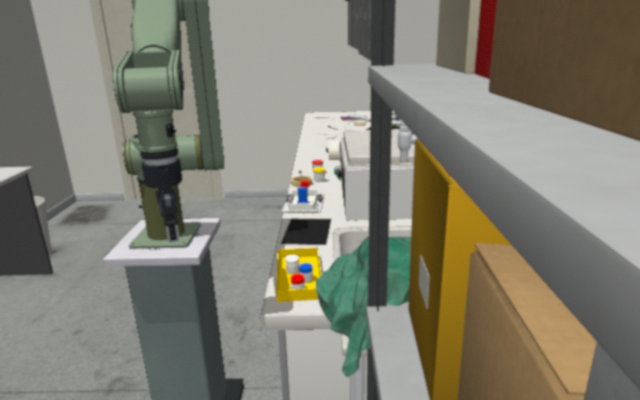

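Top view: dock with carrier at about (265,215), knob at (238,215), mat at (340,210), bin at (433,215) holding white, blue and red jars (no green one). Tape roll is at (187,220) and yellow cup at (174,197). The side view agrees. Next: pixel measurements.

```bash
cat > h.py <<'E'
from bench import r,solver,optics,ticket
import cv2,numpy as np
from scipy.spatial.transform import Rotation as Ro
def cam(name,pose=None):
    c=optics.get_calibration(name); f=200/np.tan(np.radians(c['vfov']/2))
    if name!='wrist': return f,c['cx'],c['cy'],c['R'].T,-c['R'].T@c['t']
    T=c['tool_from_camera']; R=Ro.from_euler('xyz',pose[1]).as_matrix()
    return f,c['cx'],c['cy'],R@T[:3,:3],R@T[:3,3]+pose[0]
def ray(cm,uv,z):
    f,cx,cy,R,o=cm; uv=np.atleast_2d(np.asarray(uv,float))
    d=np.c_[(uv[:,0]-cx)/f,(uv[:,1]-cy)/f,np.ones(len(uv))]@R.T
    return o+d*((z-o[2])/d[:,2])[:,None]
def shot(name,save=None):
    pose=(np.array(r.read_tool_pos()),np.array(r.read_tcp_rot())) if name=='wrist' else None
    p,d=optics.capture(name)
    if save: cv2.imwrite(f'pics/{save}.png',p)
    return p,d,cam(name,pose)
RNG={'red':[(0,120,70),(8,255,255)],'blue':[(105,120,60),(130,255,255)],'yellow':[(22,120,90),(34,255,255)],
 'green':[(45,90,50),(85,255,255)],'white':[(0,0,150),(180,60,255)],'black':[(0,0,0),(180,255,70)]}
def mask(p,col):
    h=cv2.cvtColor(p,cv2.COLOR_BGR2HSV); m=cv2.inRange(h,*map(np.array,RNG[col]))
    if col=='red': m|=cv2.inRange(h,np.array((172,120,70)),np.array((180,255,255)))
    return m
def blobs(m,amin=20,amax=1e9,box=None):
    if box: k=np.zeros_like(m);x0,y0,x1,y1=box;k[y0:y1,x0:x1]=255;m=m&k
    cs=cv2.findContours(m,cv2.RETR_EXTERNAL,cv2.CHAIN_APPROX_NONE)[0]
    return sorted([c for c in cs if amin<=cv2.contourArea(c)<=amax],key=cv2.contourArea,reverse=True)
def rect(cm,c,z):
    """(centre xy, sizes, direction angle of long side) of a contour lifted to plane z"""
    w=ray(cm,c.reshape(-1,2),z)[:,:2].astype(np.float32); q=cv2.boxPoints(cv2.minAreaRect(w))
    e=[q[1]-q[0],q[2]-q[1]]; L=[np.linalg.norm(a) for a in e]; a=e[int(np.argmax(L))]
    return q.mean(0).round(4),np.round(sorted(L),4),round(float(np.arctan2(a[1],a[0]))%np.pi,3)
def down(yaw): return [np.pi,0,yaw]
E
python3 - <<'E'
from h import *
p=cv2.imread('pics/top0.png'); cm=cam('top')
print('mat',[rect(cm,c,.003) for c in blobs(mask(p,'black'),800,9000,(296,175,385,240))])
print('bin',[rect(cm,c,.034) for c in blobs(mask(p,'yellow'),500,9000,(385,180,480,240))])
print('tab',[rect(cm,c,.076) for c in blobs(mask(p,'blue'),8,500,(240,190,296,240))])
print('knob',[rect(cm,c,.074) for c in blobs(mask(p,'red'),8,500,(225,190,260,240))])
for k in('blue','red','white'): print(k,[rect(cm,c,.047) for c in blobs(mask(p,k),20,400,(400,195,470,230))])
d=np.load('pics/top0.npy');f,cx,cy,R,o=cm
for u,v in[(250,160),(250,120),(300,100),(200,40),(318,150),(397,150),(375,180),(435,155),(440,235),(450,120),(500,170),(130,130),(174,197)]:
    q=np.array([(u-cx)/f,(v-cy)/f,1])*d[v,u]; print((u,v),(R@q+o).round(3))
E
```

```text
mat [(array([0.4784, 0.0183], dtype=float32), array([0.1464, 0.2161], dtype=float32), 1.477)]
bin [(array([ 0.4649, -0.2959], dtype=float32), array([0.1156, 0.2275], dtype=float32), 1.639)]
tab [(array([0.4523, 0.2599], dtype=float32), array([0.0166, 0.0398], dtype=float32), 0.016)]
knob [(array([0.4613, 0.3576], dtype=float32), array([0.0125, 0.0344], dtype=float32), 3.051)]
blue [(array([ 0.4866, -0.3213], dtype=float32), array([0.0303, 0.0306], dtype=float32), 3.135)]
red [(array([ 0.4678, -0.3809], dtype=float32), array([0.0337, 0.0354], dtype=float32), 0.785)]
white [(array([ 0.4463, -0.2735], dtype=float32), array([0.0349, 0.0359], dtype=float32), 0.471)]
(250, 160) [0.625 0.299 0.205]
(250, 120) [0.739 0.294 0.242]
(300, 100) [0.8   0.147 0.24 ]
(200, 40) [0.735 0.276 0.802]
(318, 150) [0.657 0.093 0.204]
(397, 150) [ 0.623 -0.107  0.42 ]
(375, 180) [ 0.586 -0.106  0.   ]
(435, 155) [ 0.676 -0.317 -0.001]
(440, 235) [ 0.395 -0.332 -0.   ]
(450, 120) [ 0.769 -0.329  0.132]
(500, 170) [ 0.606 -0.476  0.157]
(130, 130) [0.746 0.741 0.051]
(174, 197) [0.517 0.579 0.06 ]
```

Run:
```python
import cv2
p=cv2.imread('pics/top0.png')[170:245,120:490]; cv2.imwrite('pics/crop0.png',cv2.resize(p,None,fx=2.16,fy=2.16,interpolation=cv2.INTER_CUBIC))
```

```text
(no output)
```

View pics/crop0.png

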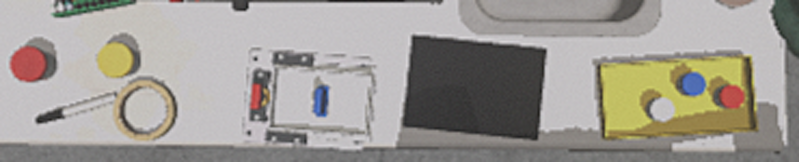

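Run:
```python
from h import *
y=-0.092
r.move_pose([0.17,-0.36,0.3],down(0.2))
r.move_pose([0.38,0.0,0.3],down(y))
r.move_pose([0.45,0.31,0.27],down(y))
p,d,cm=shot('wrist','w1'); np.save('pics/w1d.npy',d)
print('tab',[rect(cm,c,.076) for c in blobs(mask(p,'blue'),100)])
print('knob',[rect(cm,c,.074) for c in blobs(mask(p,'red'),100)])
print(r.read_tool_pos(),r.read_tcp_rot(),r.read_joint_pos(),r.read_clock())
```

```text
tab [(array([0.4623, 0.2651], dtype=float32), array([0.0172, 0.046 ], dtype=float32), 3.074)]
knob [(array([0.4645, 0.3569], dtype=float32), array([0.0157, 0.0407], dtype=float32), 3.067), (array([0.6104, 0.486 ], dtype=float32), array([0.0086, 0.0254], dtype=float32), 1.56)]
[0.45063589 0.30865154 0.27043856] [ 3.14138185e+00 -8.07803887e-04 -9.40009048e-02] [ 4.42405216e-01  1.16510212e-01  1.56387545e+00 -5.97650481e-04
  1.46062039e+00  2.10726807e+00] 3.7
```

View pics/w1.png

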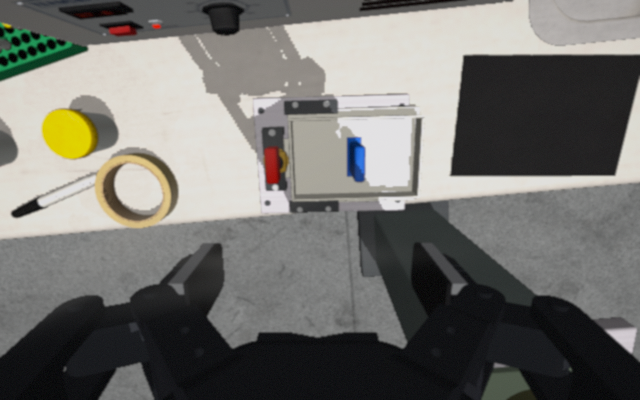

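Run:
```python
from h import *
y=-0.09
for nm,col,pt,z in(('tab','blue',(.461,.262),.076),('knob','red',(.463,.357),.074)):
    r.move_pose([pt[0]-.063,pt[1]+.006,0.24],down(y)); r.sleep(.3)
    p,d,cm=shot('wrist','w2'+nm); print(cm[4].round(3),cm[4][:2]-pt)
    print(nm,[rect(cm,c,z) for c in blobs(mask(p,col),300)])
print(r.read_tool_pos(),r.read_ft_force(),r.read_gripper_width())
```

```text
[0.464 0.262 0.384] [ 3.37075939e-03 -1.45339003e-05]
tab [(array([0.4578, 0.2619], dtype=float32), array([0.0132, 0.0399], dtype=float32), 3.058)]
[0.466 0.356 0.383] [ 0.00266978 -0.00114725]
knob [(array([0.4632, 0.3586], dtype=float32), array([0.0143, 0.0389], dtype=float32), 3.055)]
[0.40023084 0.36226221 0.24015796] [ 0.67973868  0.00427972 -0.63253197] 0.085108572380107
```

View pics/w2knob.png

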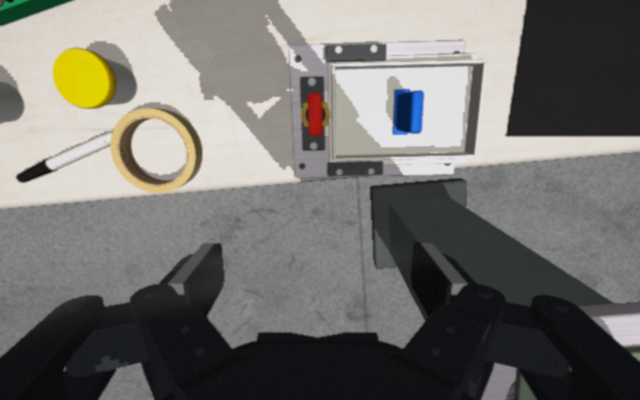

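Run:
```python
from h import *
y=-0.085; k=np.array([.4632,.3586])
r.set_gripper(.05,40)
r.move_pose([*k,.12],down(y))
print('stop',r.move_l([*k,.047],.08,stop_force=12), r.read_tool_pos())
r.set_gripper(0,40); r.sleep(.2)
print(r.read_gripper_width(),r.read_gripper_force(),r.read_ft_force())
p0=np.array(r.read_tool_pos())
r.move_l([*k,p0[2]+.0128],.03); r.sleep(.2)
print('up',np.array(r.read_tool_pos())-p0,r.read_ft_force(),r.read_gripper_width())
```

```text
stop False [0.46377134 0.35890475 0.04755519]
0.013169888800726623 41.24074101448059 [-0.900474   -1.42372869  4.92549096]
up [-0.00029815 -0.00013829  0.01223416] [ 4.88240142  2.31056503 -9.72408532] 0.01337989003102894
```

Run:
```python
from h import *
y=-0.085; k=np.array([.4632,.3586]); z=.0475+.0128
for a in(.4,.8,1.2,1.4):
    r.move_l([*k,z],.03,rot=down(y+a)); print(a,r.read_tcp_rot()[2],r.read_ft_force(),r.read_torque())
r.move_l([*k,z-.002],.02); r.sleep(.2); print(r.read_ft_force())
r.set_gripper(.045); r.sleep(.5)
print(r.read_tool_pos(),r.read_ft_force())
r.move_l([*k,.13],.1)
r.move_pose([k[0]-.063,k[1]+.006,0.24],down(y)); r.sleep(.3)
p,d,cm=shot('wrist','w3'); print([rect(cm,c,.084) for c in blobs(mask(p,'red'),300)])
print('tab',[rect(cm,c,.076) for c in blobs(mask(p,'blue'),300)],r.read_clock())
```

```text
0.4 0.31404468117584816 [ 4.22479481  2.79970144 -9.63704538] [ 0.59604084 -0.87577327  0.09445841]
0.8 0.714000283760232 [ 4.28980852  4.06466058 -9.71960732] [ 0.70972724 -0.85276536 -0.01332574]
1.2 1.1140022002099175 [ 4.89576691  3.62848279 -8.94840271] [ 0.79745476 -0.73600461  0.01625128]
1.4 1.3140536620065248 [  3.43216988   3.80019359 -10.05974346] [ 0.79961802 -0.73563772  0.00485205]
[ 3.4046734   4.51216453 -7.93538389]
[0.4631745  0.35854311 0.0582461 ] [0.19064524 0.26408834 0.40881386]
[(array([0.4632, 0.3583], dtype=float32), array([0.0146, 0.038 ], dtype=float32), 1.297)]
tab [(array([0.4574, 0.2707], dtype=float32), array([0.0269, 0.0403], dtype=float32), 3.074)] 14.6667
```

View pics/w3.png

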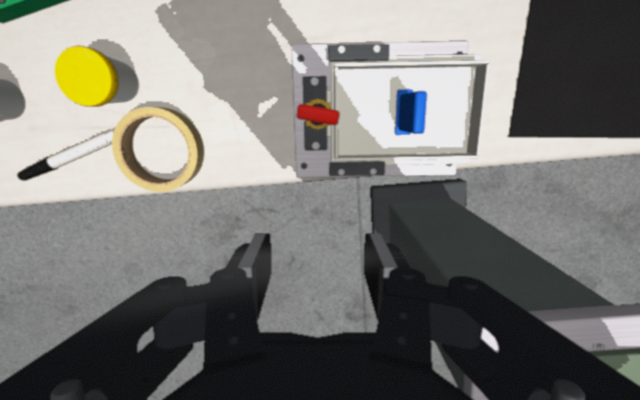

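Run:
```python
from h import *
y=-0.085; t=np.array([.4580,.2619]); dy=np.array([-np.sin(y),np.cos(y)])
r.move_pose([*t,.13],down(y))
print('stop',r.move_l([*t,.045],.08,stop_force=12)); r.sleep(.1)
r.set_gripper(0,100); r.sleep(.2)
print(r.read_gripper_width(),r.read_tool_pos(),r.read_ft_force())
p0=np.array(r.read_tool_pos())
r.move_l([*t,.0465],.02); r.sleep(.2); print(r.read_ft_force(),r.read_tool_pos())
for s in(.01,.03,.06,.1):
    q=t-dy*s
    print(s,r.move_l([*q,.0465],.05,stop_force=25),r.read_ft_force(),r.read_tool_pos())
p,d,cm=shot('wrist','w4')
```

```text
stop False
0.010537550891014474 [0.45841408 0.26200546 0.04553078] [-2.59570331e-03 -7.22532710e-01  5.57379931e+00]
[ 0.48755303 -0.23008947 -3.91434382] [0.45729591 0.26166035 0.04577742]
0.01 False [ 0.69684868 -0.18094687 -3.55454915] [0.45698815 0.25147128 0.04636301]
0.03 False [-0.08494524  0.65733561 -2.94781673] [0.45554945 0.23176909 0.04655951]
0.06 False [ 0.05955243  0.03257919 -2.78758176] [0.45305027 0.20206351 0.04659043]
0.1 False [ 0.89853884  0.18032853 -4.13884625] [0.44966195 0.1623591  0.04659641]
```

View pics/w4.png

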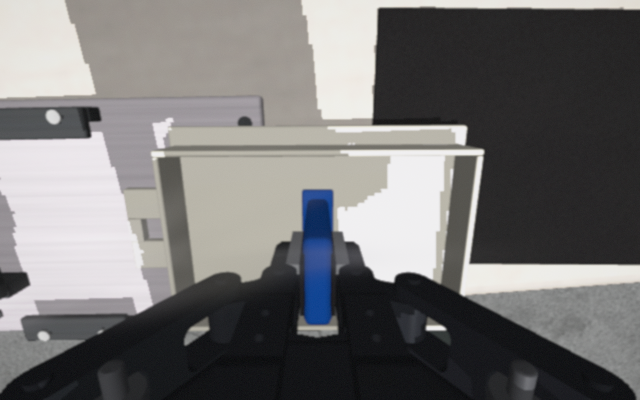

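The carrier is clear of the guides, with its tongue free at (150,230), and level in the grip. Now carry it to the mat.

Run:
```python
from h import *
m=np.array([.479,.019]); ym=1.477-np.pi/2
q=r.read_tool_pos()
r.move_l([q[0],q[1],.10],.1)
r.move_l([*m,.10],.15,rot=down(ym)); r.sleep(.2)
print(r.move_l([*m,.050],.08),r.read_ft_force())
print(r.move_l([*m,.038],.02,stop_force=4),r.read_tool_pos(),r.read_ft_force())
r.sleep(.2); r.set_gripper(.045,40); r.sleep(.4)
print(r.read_tool_pos(),r.read_ft_force())
r.move_l([*m,.15],.12)
r.move_pose([m[0]-.063,m[1],.33],down(ym)); r.sleep(.3)
p,d,cm=shot('wrist','w5')
print('tab',[rect(cm,c,.071) for c in blobs(mask(p,'blue'),300)],r.read_clock())
print('mat',[rect(cm,c,.003) for c in blobs(mask(p,'black'),3000)])
print('red',[rect(cm,c,.084) for c in blobs(mask(p,'red'),100)])
```

```text
False [ 1.22553575  0.78277954 -2.81488552]
True [0.47925027 0.01896854 0.04049901] [-0.12328386 -0.17140451  4.35105622]
[0.47737807 0.01922026 0.03917906] [-0.20268809 -0.48712839 -0.38287292]
tab [(array([ 0.4884, -0.301 ], dtype=float32), array([0.0335, 0.0411], dtype=float32), 1.706), (array([0.4785, 0.0181], dtype=float32), array([0.0125, 0.0406], dtype=float32), 3.048)] 26.8833
mat [(array([0.1658, 0.0378], dtype=float32), array([0.4151, 1.2024], dtype=float32), 1.478), (array([0.4813, 0.0175], dtype=float32), array([0.1459, 0.2164], dtype=float32), 1.478)]
red [(array([ 0.4704, -0.3444], dtype=float32), array([0.0333, 0.0411], dtype=float32), 1.722), (array([0.4629, 0.3479], dtype=float32), array([0.0166, 0.055 ], dtype=float32), 1.411)]
```

View pics/w5.png

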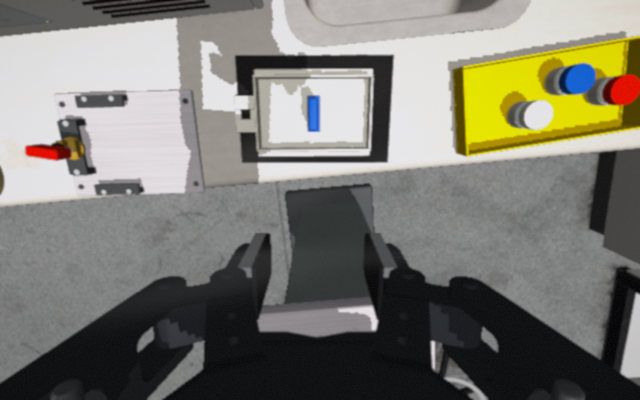

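The carrier sits on the mat centre within about 3 mm. The bin at right shows white (533,115), blue (577,78) and red (622,90) jars. I'll pick each one after a fresh overhead look.

```bash
cat >> h.py <<'E'
YM=-.094; C=np.array([.4785,.0181])
def slot(x,y): c,s=np.cos(YM),np.sin(YM); return C+[c*x-s*y,s*x+c*y]
def find(col,guess,save=None):
    """cap centre seen from straight above the guess"""
    r.move_pose([guess[0]-.066,guess[1],.20],down(0)); r.sleep(.25)
    p,d,cm=shot('wrist',save)
    if col=='white':   # look only inside the bin
        y=blobs(mask(p,'yellow'),2000); hull=cv2.convexHull(np.vstack(y)); k=np.zeros(p.shape[:2],np.uint8)
        cv2.fillPoly(k,[hull],255); m=mask(p,'white')&k
    else: m=mask(p,col)
    out=[]
    for c in blobs(m,500):
        o,s,_=rect(cm,c,.047)
        if .028<s[0] and s[1]<.048 and .39<o[0]<.54 and -.43<o[1]<-.16: out.append((o,s))
    print(col,out); return out[0][0]
def jar(col,guess,yaw,sl):
    j=find(col,guess,'j_'+col)
    r.set_gripper(.055,40); r.move_pose([*j,.12],down(yaw))
    print('hit',r.move_l([*j,.027],.08,stop_force=8)); r.sleep(.1)
    r.set_gripper(0,30); r.sleep(.2); w=r.read_gripper_width(); print('w',w,r.read_ft_force())
    r.move_l([*j,.13],.12); print('held',r.read_gripper_width(),r.read_ft_force())
    if r.read_gripper_width()<.03: raise SystemExit('missed')
    q=slot(*sl); r.move_pose([*q,.13],down(YM)); r.sleep(.2)
    r.move_l([*q,.045],.1); r.sleep(.1)
    print('down',r.move_l([*q,.031],.02,stop_force=3),r.read_tool_pos())
    r.set_gripper(.047,30); r.sleep(.2); r.move_l([*q,.13],.1); print(r.read_clock())
E
python3 - <<'E'
from h import *
jar('white',(.4463,-.2735),0,(-23,47) and (-.023,.047))
E
```

```text
white [(array([ 0.4489, -0.2751], dtype=float32), array([0.0356, 0.0361], dtype=float32))]
hit False
w 0.037130227995765416 [0.07313253 1.07664322 5.58988132]
held 0.03677810461956208 [-0.0876023   0.27358352 -0.27403915]
down True [0.45988976 0.06709852 0.03363051]
36.825
```

Run:
```python
from h import *
jar('red',(.4678,-.3809),1.27,(.023,.047))
jar('blue',(.4866,-.3213),0,(0,-.047))
r.move_pose([C[0]-.063,C[1]-.1,.33],down(YM)); r.sleep(.3)
shot('wrist','w6')
```

```text
red [(array([ 0.4702, -0.3838], dtype=float32), array([0.0342, 0.0346], dtype=float32))]
hit False
w 0.036973600024582894 [-1.4508711   1.49324832  5.77170897]
held 0.03664602109381538 [ 0.14675736  0.44238721 -1.51245744]
down True [0.50567296 0.06276024 0.03367778]
48.3667
blue [(array([ 0.4892, -0.3245], dtype=float32), array([0.0345, 0.0347], dtype=float32))]
hit False
w 0.03657596209998243 [-0.55304845  0.88476136  5.59531706]
held 0.03668932057250591 [-0.02929419  0.49258134  0.00561713]
down True [ 0.47391573 -0.02862044  0.03362359]
58.4
```

View pics/w6.png

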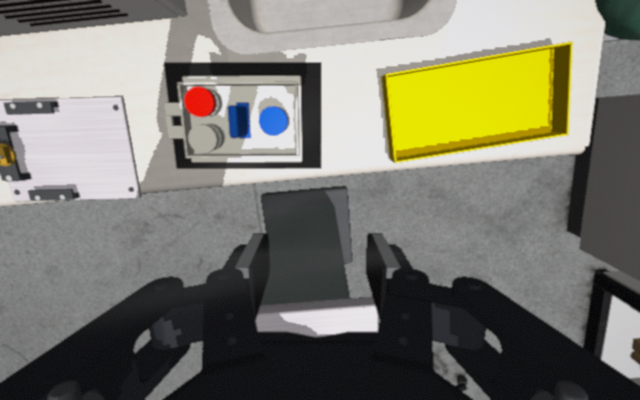

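All three jars stand in the carrier: red (200,101), white (206,136), blue (273,121). The bin is empty. Last, twist the plunger back.

Run:
```python
from h import *
k=np.array([.4632,.3586]); y=-.085; a=1.297
r.set_gripper(.05,40); r.move_pose([*k,.14],down(a))
print('hit',r.move_l([*k,.0575],.08,stop_force=12)); r.set_gripper(0,40); r.sleep(.2)
print(r.read_gripper_width())
r.move_l([*k,.060],.03); r.sleep(.1); print(r.read_ft_force())
for t in(.9,.4,0): r.move_l([*k,.060],.03,rot=down(y+t)); print(t,r.read_ft_force(),r.read_torque()[2])
r.sleep(.2); r.move_l([*k,.048],.03); r.sleep(.2); print(r.read_tool_pos(),r.read_ft_force())
r.set_gripper(.05); r.sleep(.3)
r.move_l([*k,.14],.1)
r.move_pose([k[0]-.063,k[1]+.006,.24],down(y)); r.sleep(.3)
p,d,cm=shot('wrist','w7')
c=blobs(mask(p,'red'),300)[0]; print(rect(cm,c,.074)); m=np.zeros(d.shape,np.uint8); cv2.drawContours(m,[c],-1,255,-1)
m=cv2.erode(m,np.ones((5,5)));v,u=np.nonzero(m);f,cx,cy,R,o=cm
P=np.c_[(u-cx)/f,(v-cy)/f,np.ones(len(u))]*d[v,u][:,None]@R.T+o; print('knob top z',np.median(P[:,2]),r.read_clock())
r.move_pose([C[0]-.09,C[1],.28],down(YM)); r.sleep(.3); shot('wrist','w8')
```

```text
hit False
0.01351311320997345
[ 2.1384487   4.57081852 -9.53230215]
0.9 [ 2.69305652  4.03156056 -9.55726845] -0.05859002608910693
0.4 [ 2.35082415  4.0628726  -9.26489015] -0.03842273121332654
0 [ 2.67168214  3.58982792 -9.25114263] 0.29497157285348286
[0.46322287 0.35858535 0.0484874 ] [-1.58100328  1.27521798  0.07240839]
(array([0.5029, 0.0863], dtype=float32), array([0.035 , 0.0421], dtype=float32), 1.711)
knob top z 0.05321236716197694 69.2167
```

View pics/w8.png

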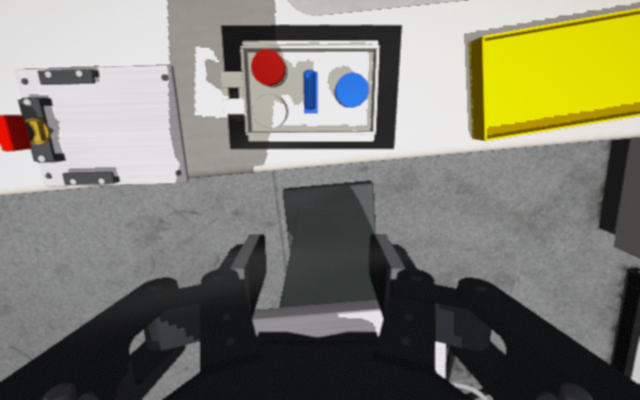

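That measurement picked the red jar's cap by mistake; its 53 mm top height does confirm the jar is standing properly. Re-check the knob itself.

Run:
```python
from h import *
k=np.array([.4632,.3586])
r.move_pose([k[0]-.063,k[1]+.006,.24],down(-.085)); r.sleep(.3)
p,d,cm=shot('wrist','w9'); f,cx,cy,R,o=cm
for c in blobs(mask(p,'red'),300):
    q=rect(cm,c,.074)
    if np.hypot(*(q[0]-k))<.03:
        m=np.zeros(d.shape,np.uint8); cv2.drawContours(m,[c],-1,255,-1); m=cv2.erode(m,np.ones((5,5)));v,u=np.nonzero(m)
        P=np.c_[(u-cx)/f,(v-cy)/f,np.ones(len(u))]*d[v,u][:,None]@R.T+o; print(q,'top z',np.median(P[:,2]))
```

```text
(array([0.4631, 0.3583], dtype=float32), array([0.015 , 0.0401], dtype=float32), 3.094) top z 0.07419431490882661
```

Knob is home: its top is at 74 mm and it is turned about 0.04 rad. Handing in.

```bash
python3 -c "
from h import *
print(ticket.close_job(), r.read_clock())"
```

```text
the job is handed in; nothing more can be done
the job is handed in; nothing more can be done
```

I handed the job in, but the system returned no verdict; at my last checks the carrier was about 3 mm off the mat's centre with the white, red and blue jars upright inside it (no green jar was present), the plunger was home, and I moved no bystanders.

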